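# Dock the sawing sled and hold the wax bar for the cut

## Robot

A 6-joint arm with a two-finger parallel gripper is mounted at the origin on a cart in front of the work surface, level with it; the furniture and walls round the work are solid. World frame = base frame: x ahead of the robot, y to its left, z up, the work surface at z = 0. Lengths are in mm, angles in rad, forces in N, time in s.
With the tool pointing down it reaches from about 400 to 925 mm from the base axis. Payload 12.5 kg.
Tool frame: the origin (TCP) lies where the fingers leave the gripper's body, on its centre line; the fingertips stand 78 mm ahead of it and the grasp point (between the pads) lies 59 mm ahead of it; z points along the fingers, y is the direction in which the jaws open and shut (so a half turn about z gives the same grasp; the last joint's range is limited). The gripper opens to 95 mm and grips with 3 to 60 N. Pads are 20 mm wide; open, the fingers measure 119 mm over their backs; the gripper's body (75 mm by 180 mm) begins 59 mm behind the grasp point.
Start: joints at [1.128, 0.491, 1.559, -0, 1.092, -0.106], TCP at [206.524, 589.903, 292.261] pointing down, gripper open.
Joint ranges: [-3.1, 3.1], [-0.84, 2.19], [0.05, 2.79], [-1.13, 4.28], [0.06, 2.93], [-2.69, 2.69]. Speed limits (rad/s): [2.22, 2.22, 2.79, 3.14, 3.14, 3.14].

## Interface

Orientations are given as [roll, pitch, yaw] about the fixed x, y, z axes, in that order (R = Rz(yaw) Ry(pitch) Rx(roll)).
In Python, from cell import env, viewer, ticket, search_frame gives the robot as it stands.
- The arm moves only by the shell command python3 -m inch 'ROWS'. ROWS is a JSON object of lists of equal length, an entry for each row: "hand": the opening, from 0 (shut) to 1 (fully open); "delta_pos": the shift along the tool's x, y, z in cm, a list of three; "turn": the turn about the tool's z in rad. A call has 1 to 20 rows; each row shifts and turns the commanded pose from where the row before left it, along the tool's axes as they then stand; what a row does not reach is not made up. A row lasts 1/10 s, in which the tool goes at most 50 mm and 8.59 degrees, less where a joint would pass 70% of its speed; a pose out of reach is approached as far as the arm can. A call is refused whole if a number of a shift passes 5 or a number of a turn 0.15, either way. A call with a gripper value outside its range is refused whole. The fingers move at their own pace and stop on an object; the grip force is fixed at half the most. Time passes only in rows, so rows that do not move let the fingers close. It gives the time, the measured TCP pose, the force and the opening at its end, in the units of the state.
- env.state(): the state, without advancing time (a new reading comes with each control period).
- viewer.read_camera(name): name is "side" or "top"; returns (picture, depth): 384x512x3 uint8, blue, green, red; 384x512 float32, mm along the optical axis (not along the pixel's ray), 0 where there is no reading.
- viewer.get_calibration(name): a dict with "fx", "fy", "cx", "cy" (pixels), "T" (4x4, takes a point from camera to world coordinates). Camera axes: x right, y down, z forward; pixel columns grow to the right and rows downward; lengths in mm; the calibration is good to about 2 mm. A picture is of the moment at which its call begins. get_calibration takes no time and is no camera call.
- ticket.job_done(): hands the job in, once; it reports no verdict.
Trained networks look in the newest picture that a camera, given by its name, has taken for a name from the list of things; names that differ only in an ending like _2 or _b are one class to them, and where a whole thing is asked for, a point or a joint stands for the part that bears it (a point fixed in the world has none). Each returns a list of dicts, best first, with "p" (0 to 1); they miss things now and then, are a little off and sometimes report something else, mostly with a low value. They report only what shows in the picture. A call takes as long as a camera call.
- search_frame(camera, label): "centre" ([column, row] in pixels, amid what is visible of it).
The state is a dict: "t": time; "joints": joint angles; "qvel": joint speeds; "tau": joint torques, N m; "eef_pos": TCP position; "tcp_rot": TCP orientation; "ft_force": force on the tool from outside, world axes, zero at the start; "moment": the same for the moment, N m; "opening": opening from 0.0 (shut) to 1.0 (fully open).
Only numpy, scipy, OpenCV 4.12 (cv2) and the standard library are available. Lean on these libraries where they do the work, as an engineer would, in place of code of your own. Each camera call takes 0.05 s, during which the arm holds its last target.

## Task

Get the green wax bar ready for sawing: slide the sled with the bar on it fully home into the slotted dock on the bench. Then bring the bar's end up to the brass stop and, with one diagonal push forward and down, press it square against the steel fence and flat on the table, and finish while still holding it there firmly, without letting go. Leave the other things on the bench where they are.

Things in the scene. Friction and masses are not known exactly. Their poses are not given: they have to be found in the camera images.
- dock: Fixed dock on the bench: two aluminium rails along x, slotted inside, mouth at -x, grey back stop with its face at x = +50 mm. Origin on the bench top midway between the rails; x points into the dock, z up. Rails x = -50 to 50 mm, all 14.5 mm high; slots 124 mm apart at their bottoms, 9.5 mm high; 103 mm between the lips. No floor: the sled slides on the bench.
- dock_mouth (a point): Middle of the dock's mouth, on the bench top, at x = -75 mm of the dock; axes as the dock's. The two flares start here about 155 mm apart and narrow to 124 mm where the rails begin, 25 mm further in.
- sled_grip (a point): Centre of the black grip block at the rear of the loose sled (about 0.5 kg), 31 mm above the bench. Axes are the sled's: x forward (into the dock), y left, z up. Block 24 mm along x, 14 mm across y, 22 mm high, on the table. Home, with the sled's front edge on the back stop, this point is at x = -60, y = 0 mm of the dock (sideways play 2 mm).
- sled: The sled's aluminium slide plate, 130 (x) x 120 (y) x 8 mm, front corners rounded 10 mm; origin at its underside, 50 mm ahead of sled_grip and 60 mm behind its front edge. It slides flat on the bench and its sides run in the dock's slots. It carries the table, fence, stop and grip block.
- table: Beech sawing table fixed on the sled, 118 (x) x 96 (y) mm (x = -64 to 54), top 20 mm above the bench; same origin and axes as the sled. A dark saw kerf runs along x at y = +40 mm, 8 mm inside its left edge.
- fence: Steel fence bar fixed across the front of the table (same origin and axes as the sled): its face looks to -x at x = +36 mm, from y = -48 to +34 mm; 12 mm thick, 12 mm high above the table.
- corner (a point): Inner corner on the table where fence face, stop face and table top meet: 86 mm ahead and 40 mm right of sled_grip, 20 mm above the bench; axes as the sled's. The brass stop stands right of it: face looking to +y, from x = 0 to -30 mm, 8 mm thick, 12 mm high.
- bar_mid (a point): Centre of the loose green wax bar, 24 (x) x 110 (y) x 18 (z) mm, 0.06 kg, lying on the table with its long axis y roughly along the fence, left end overhanging the table. A white line crosses it 80 mm from the -y (right) end, which belongs on the brass stop. In place its centre is at x = -12, y = +55, z = +9 mm of corner, its top 6 mm above fence and stop.
- wax_bar: The same bar; origin at the centre of its underside, axes as bar_mid.
- saw_frame: jeweller's piercing saw lying flat, 101 x 273 x 28 mm, right of the dock; loose, a bystander (origin under its centre)
- calliper: steel sliding calliper lying flat, 65 x 225 x 8 mm, left of the dock; loose, a bystander (origin under its centre)
- ring_box: small dark jewellery box with a lid, 56 x 54 x 42 mm; loose, a bystander (origin under its centre)
- bench_brush: wooden hand brush, 22 x 160 x 19 mm; loose, a bystander (origin under its centre)

How it is judged:
By the outcome, as a careful person would: the job done as asked, in the order asked, and still so for the second after the job is handed in, while the arm keeps its last pose, push and grip.
It also fails if it takes over 58 s, if anything falls off the work surface, if the arm or the gripper's body presses on something with over 40 N, if the wrist force passes 120 N, or if a joint passes its speed limit or range.

## Working session

There is one attempt and no reset: what is moved stays moved. The work goes in short steps, Python scripts to look and compute and a shell command to move; the robot and the scene stay as the last step left them, time stands still between calls to the robot, and variables do not carry over. Pictures are saved under pics/ and viewed, and the job is handed in when it is done.

```bash
ls; mkdir -p pics; python3 - <<'E'
from cell import env, viewer, ticket, search_frame
import cv2
print(env.state())
for c in ("top","side"):
    im,d=viewer.read_camera(c); cv2.imwrite(f"pics/{c}0.png",im)
    k=viewer.get_calibration(c); print(c,k)
    for n in ("sled_grip","corner","bar_mid","dock_mouth","dock","sled","fence","table"):
        print(n,[(r["centre"],round(r["p"],2)) for r in search_frame(c,n)[:2]])
E
```

```text
pics
{'t': 0.0, 'joints': array([ 1.12839903e+00,  4.91547449e-01,  1.55946174e+00,  2.10958730e-05,
        1.09168391e+00, -1.05581535e-01]), 'qvel': array([-0.0004382 ,  0.00173495,  0.00385374, -0.0003068 , -0.00033605,
        0.00096922]), 'tau': array([-3.76758078e-03, -6.12649941e+01, -2.58173472e+01,  6.90589333e-02,
        4.82858322e-02, -1.31385350e-04]), 'eef_pos': array([206.44717983, 589.74884524, 291.6649907 ]), 'tcp_rot': array([-3.14050031e+00, -1.34576107e-04,  2.80476708e+00]), 'ft_force': array([ 0.6261871 , -0.09567508,  0.2924812 ]), 'moment': array([0.01973966, 0.00878615, 0.00618274]), 'opening': 0.9983503340826153}
top {'fx': 460.11578656482874, 'fy': 460.11578656482874, 'cx': 251.26005646345857, 'cy': 188.66329458695063, 'T': array([[-2.75764680e-02, -9.86225118e-01,  1.63093701e-01,
         3.23995561e+02],
       [-9.99613452e-01,  2.66300858e-02, -7.98650638e-03,
        -1.59425345e+02],
       [ 3.53329394e-03, -1.63250897e-01, -9.86578259e-01,
         9.71212782e+02],
       [ 0.00000000e+00,  0.00000000e+00,  0.00000000e+00,
         1.00000000e+0
[... 321 characters left out ...]
397.11685225985383, 'fy': 397.11685225985383, 'cx': 259.68094113807007, 'cy': 193.52450113147034, 'T': array([[ 9.62184100e-01, -1.09159696e-01,  2.49571470e-01,
         2.86228690e+02],
       [-2.72395471e-01, -3.90853850e-01,  8.79223507e-01,
        -9.10780194e+02],
       [ 1.57019882e-03, -9.13957017e-01, -4.05807966e-01,
         4.12765705e+02],
       [ 0.00000000e+00,  0.00000000e+00,  0.00000000e+00,
         1.00000000e+00]])}
sled_grip [([230.3, 231.9], 0.9)]
corner [([231.0, 235.4], 0.62)]
bar_mid [([235.5, 215.1], 0.7)]
dock_mouth [([302.2, 199.3], 0.93)]
dock [([307.2, 200.9], 0.88)]
sled [([226.8, 235.8], 0.86)]
fence [([250.1, 215.1], 0.49)]
table [([229.1, 235.4], 0.96)]
```

```bash
python3 - <<'E'
import cv2
im=cv2.imread("pics/top0.png"); cv2.imwrite("pics/top0z.png",cv2.resize(im[70:290,120:380],None,fx=3,fy=3,interpolation=cv2.INTER_CUBIC)[:660,:780][0:600])
im=cv2.imread("pics/side0.png"); cv2.imwrite("pics/side0z.png",cv2.resize(im[150:290,140:400],None,fx=3,fy=3,interpolation=cv2.INTER_CUBIC))
E
```

```text
(no output)
```

View pics/top0.png

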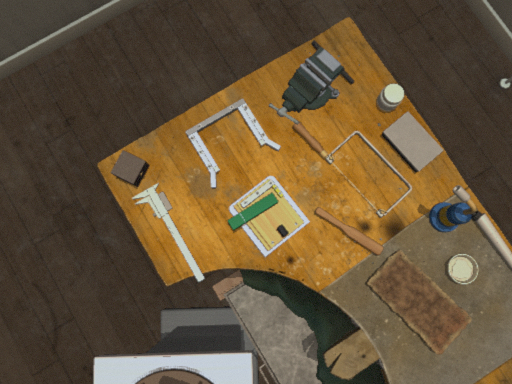

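View pics/top0z.png

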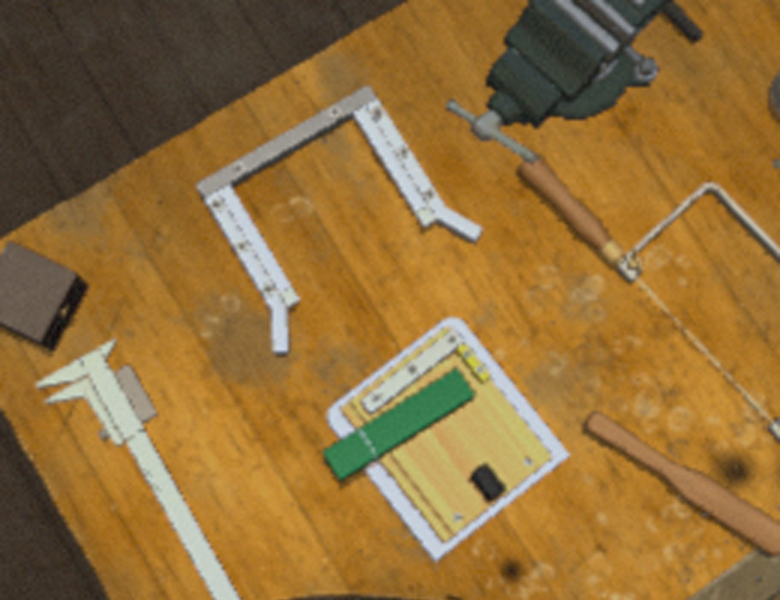

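View pics/side0.png

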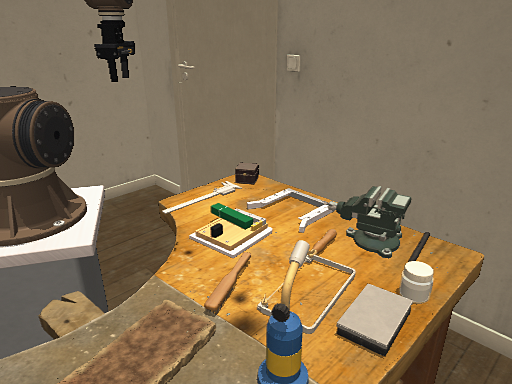

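View pics/side0z.png

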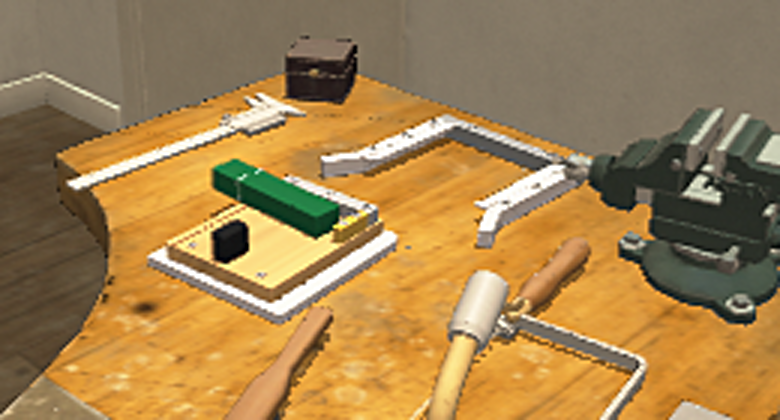

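The top view shows the sled around pixel (270,217), with the bar lying across its front and the grip block at about (283,230). The dock is around (220,130) with its mouth facing the sled. The side view agrees. I'll zoom in to measure corners precisely.

```bash
python3 - <<'E'
import cv2
im=cv2.imread("pics/top0.png")
def z(n,r0,r1,c0,c1,f=7):
    o=cv2.resize(im[r0:r1,c0:c1],None,fx=f,fy=f,interpolation=cv2.INTER_CUBIC)
    for c in range(c0,c1,10): cv2.putText(o,str(c),((c-c0)*f,10),0,.35,(255,255,255),1); cv2.line(o,((c-c0)*f,12),((c-c0)*f,18),(255,255,255),1)
    for r in range(r0,r1,10): cv2.putText(o,str(r),(0,(r-r0)*f),0,.35,(255,255,255),1)
    cv2.imwrite(n,o)
z("pics/sledz.png",172,258,222,314); z("pics/dockz.png",95,192,180,285)
E
```

```text
(no output)
```

View pics/sledz.png

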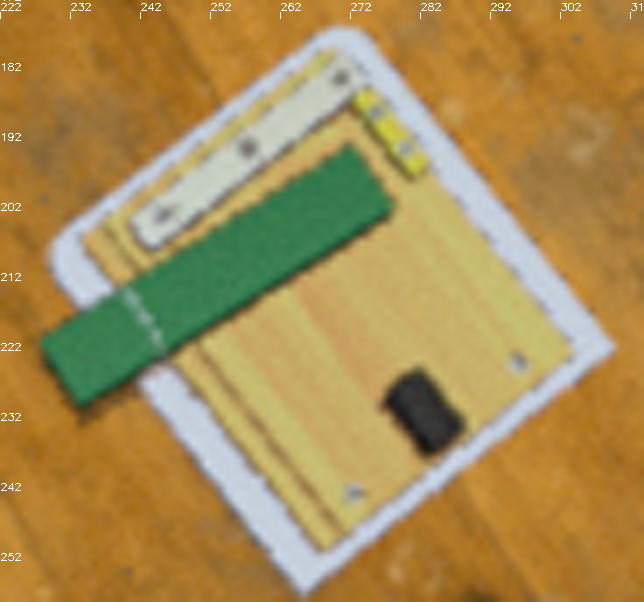

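View pics/dockz.png

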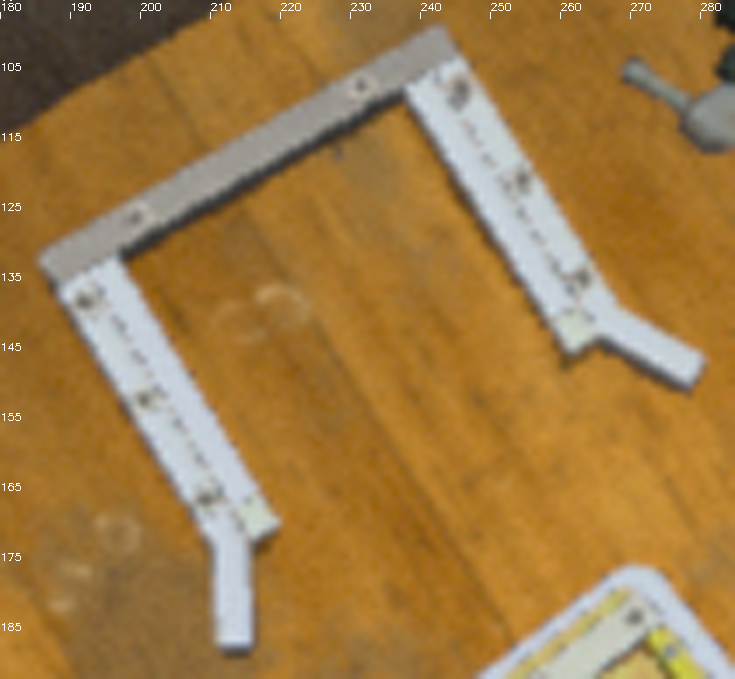

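```bash
cat > h.py <<'E'
import numpy as np, cv2
from scipy.optimize import least_squares
from cell import env, viewer
def proj(P,c):
    k=viewer.get_calibration(c); Q=np.linalg.inv(k["T"])@np.c_[P,np.ones(len(P))].T
    return np.c_[k["fx"]*Q[0]/Q[2]+k["cx"],k["fy"]*Q[1]/Q[2]+k["cy"]]
def ray(px,z,c):
    k=viewer.get_calibration(c); d=k["T"][:3,:3]@np.array([(px[0]-k["cx"])/k["fx"],(px[1]-k["cy"])/k["fy"],1]); o=k["T"][:3,3]
    return o+d*(z-o[2])/d[2]
def tf(p,M):
    c,s=np.cos(p[2]),np.sin(p[2]); M=np.asarray(M,float)
    return np.c_[p[0]+c*M[:,0]-s*M[:,1],p[1]+s*M[:,0]+c*M[:,1],M[:,2]]
def unz(Z,r0,c0,f=7): return (np.array(Z,float)+.5)/f-.5+np.array([c0,r0])
def fit(M,px,c,yaw0):
    x0=np.r_[np.mean([ray(q,m[2],c)[:2] for q,m in zip(px,M)],0),yaw0]
    r=least_squares(lambda p:(proj(tf(p,M),c)-px).ravel(),x0); return r.x, np.round(r.fun.reshape(-1,2),1).tolist()
E
python3 - <<'E'
from h import *
S,e=fit([(-70,-60,8),(-70,60,8),(-64,48,20),(-64,-48,20),(54,-48,20),(54,48,20),(-50,0,42)],unz([(614,347),(305,594),(325,550),(575,350),(333,50),(82,238),(424,410)],172,222),"top",.6); print("sled",S,np.degrees(S[2]),e)
D,e=fit([(50,51.5,14.5),(-50,51.5,14.5),(50,-51.5,14.5),(-50,-51.5,14.5)],unz([(122,258),(278,523),(405,90),(572,352)],95,180),"top",.6); print("dock",D,np.degrees(D[2]),e)
B,e=fit([(-12,-55,38),(12,-55,38),(12,55,38),(-12,55,38)],unz([(395,208),(350,145),(42,345),(82,405)],172,222),"top",.6); print("bar",B,np.degrees(B[2]),e)
g=tf(S,[(-50,0,31)])[0]; print("grip",g, "reach",np.hypot(*g[:2]))
R=lambda a:np.array([[np.cos(a),-np.sin(a)],[np.sin(a),np.cos(a)]])
print("sled in dock",R(-D[2])@(S[:2]-D[:2]),"bar in sled",R(-S[2])@(B[:2]-S[:2]))
print("home grip",tf(D,[(-60,0,31)]), "reach home bar", tf(D,[(14,15,31)]))
s=env.state(); print(s["t"],s["eef_pos"],s["tcp_rot"])
k=viewer.get_calibration("top")
print([np.round(tf(D,[m]),0).tolist() for m in [(100,0,0)]])
E
```

```text
sled [ 431.62468972 -198.17027161    0.63479917] 36.371313401876016 [[0.5, 0.0], [-0.3, 0.3], [-0.2, 0.5], [0.5, 0.3], [-0.3, -1.0], [-0.6, -0.0], [0.5, -0.1]]
dock [ 5.93515316e+02 -1.21929587e+02  5.17034327e-01] 29.623884812263896 [[-0.7, -0.6], [0.7, 0.5], [-0.1, -0.4], [0.1, 0.5]]
bar [ 432.29997358 -168.70157708    0.54524133] 31.240027001923558 [[0.5, 0.0], [0.5, -0.7], [-0.8, -0.3], [-0.2, 1.0]]
grip [ 391.36514938 -227.82106269   31.        ] reach 452.8455771581559
sled in dock [-178.41582958   13.7480466 ] bar in sled [18.01913445 23.32746791]
home grip [[ 541.35797969 -151.58784412   31.        ]] reach home bar [[ 598.2707973  -101.96999257   31.        ]]
0.9 [206.5470716  589.90887926 292.26043236] [3.14148954e+00 3.81614633e-05 2.80479044e+00]
[[[680.0, -72.0, 0.0]]]
```

```bash
python3 -m inch '{"hand":[1,1,1,1,1,1,1,1,1,1,1,1,1,1,1,1,1,1,1],"delta_pos":[[-3.93,-2.97,0],[-3.93,-2.97,0],[-3.93,-2.97,0],[-3.93,-2.97,0],[-3.93,-2.97,0],[-3.93,-2.97,0],[-3.93,-2.97,0],[-3.93,-2.97,0],[-3.93,-2.97,0],[-3.93,-2.97,0],[-0.57,-4.6,0],[-0.57,-4.6,0],[-0.57,-4.6,0],[-0.57,-4.6,0],[-0.57,-4.6,0],[-0.57,-4.6,0],[-0.57,-4.6,0],[-0.57,-4.6,0],[-0.57,-4.6,0]],"turn":[0,0,0,0,0,0,0,0,0,0,0,0,0,0,0,0,0,0,0]}'
python3 -m inch '{"hand":[1,1,1,1,1,1,1,1,1,1,1,1,1,1,1],"delta_pos":[[0,0,0],[0,0,0],[0,0,0],[0,0,0],[0,0,0],[0,0,0],[0,0,0],[0,0,0],[0,0,0],[0,0,0],[0,0,0],[0,0,0],[0,0,0],[0,0,0],[0,0,0]],"turn":[0.15,0.15,0.15,0.15,0.15,0.15,0.15,0.15,0.15,0.15,0.15,0.15,0.15,0.15,0.07]}'
python3 -c "
from cell import env;s=env.state();print(s['joints'],s['eef_pos'],s['tcp_rot'])"
```

```text
t: 2.8
eef_pos: [390.1, -229.8, 292.5]
tcp_rot: [-3.142, 0.001, 2.805]
ft_force: [1.2, 0.3, -0.9]
opening: 1.002
t: 4.3
eef_pos: [390.9, -228.0, 292.3]
tcp_rot: [3.141, -0.0, 0.629]
ft_force: [0.2, -0.2, 0.3]
opening: 1.0
[-6.74144844e-01  2.46178591e-01  1.96199529e+00  1.18962068e-04
  9.33146765e-01  2.67461160e-01] [ 390.91872537 -227.97626479  292.32277147] [ 3.14135559e+00 -1.64091713e-04  6.29119536e-01]
```

```bash
python3 - <<'E'
from h import *
S=np.array([431.62,-198.17,.6348]);D=np.array([593.5,-121.93,.517])
B=np.array([432.3,-168.7,.5452])
im=cv2.imread("pics/side0.png"); f=5; r0,c0=180,180; o=cv2.resize(im[r0:r0+110,c0:c0+160],None,fx=f,fy=f,interpolation=cv2.INTER_CUBIC)
def dr(p,M,col):
    for q in proj(tf(p,M),"side"):
        cv2.circle(o,tuple(int(v) for v in ((q-[c0,r0]+.5)*f)),3,col,-1)
dr(S,[(-70,-60,8),(-70,60,8),(-64,-48,20),(54,-48,20),(-62,-7,42),(-38,-7,42),(-38,7,42),(-62,7,42)],(0,0,255))
dr(D,[(50,51.5,14.5),(-50,51.5,14.5),(50,-51.5,14.5),(-50,-51.5,14.5)],(255,0,255))
dr(B,[(-12,-55,38),(12,-55,38),(12,55,38),(-12,55,38)],(0,255,255))
cv2.imwrite("pics/sidechk.png",o)
E
```

```text
(no output)
```

View pics/sidechk.png

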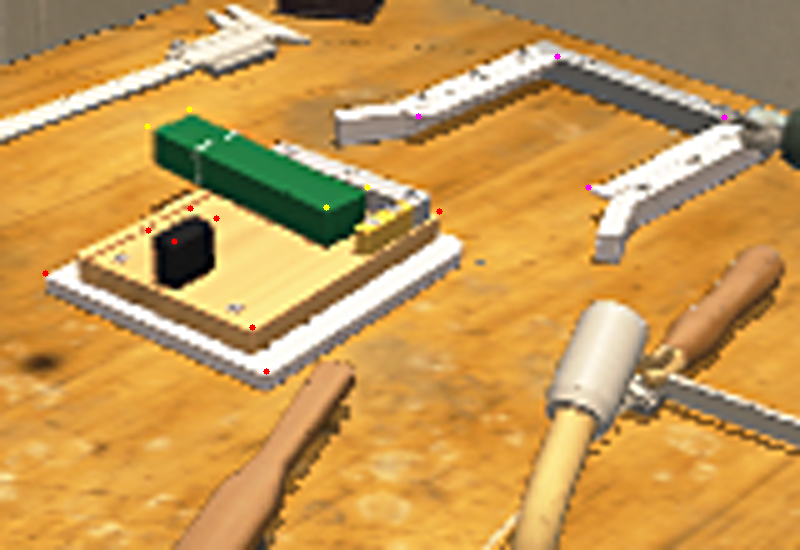

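```bash
python3 -m inch '{"hand":[1,1,1,1,1,1,1,1],"delta_pos":[[0,0,3],[0,0,3],[0,0,3],[0,0,3],[0,0,3],[0,0,2.5],[0,0,1.5],[0,0,0]],"turn":[0,0,0,0,0,0,0,0]}'
python3 - <<'E'
from cell import env,viewer
import cv2,numpy as np
a,_=viewer.read_camera("side"); b,_=viewer.read_camera("top")
o=np.hstack([cv2.resize(a[150:300,150:280],None,fx=3,fy=3),cv2.resize(b[150:300,200:330],None,fx=3,fy=3)]); cv2.imwrite("pics/g1.png",o)
E
```

```text
t: 5.1
eef_pos: [390.5, -227.7, 100.7]
tcp_rot: [-3.139, 0.001, 0.635]
ft_force: [-0.2, 0.3, -0.0]
opening: 1.006
```

View pics/g1.png

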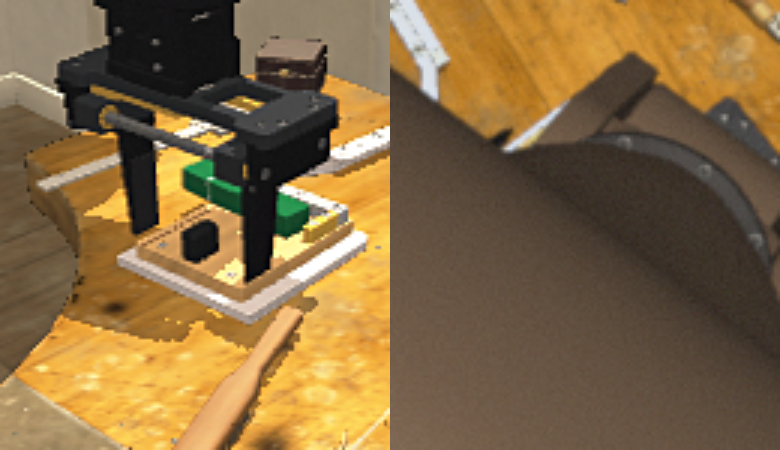

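The side view shows the fingers straddling the block on both sides. The top camera is blocked by the arm. I'll close the gripper now.

```bash
python3 -m inch '{"hand":[0.6,0.35,0.25,0.2,0.15,0.1,0,0,0,0],"delta_pos":[[0,0,0],[0,0,0],[0,0,0],[0,0,0],[0,0,0],[0,0,0],[0,0,0],[0,0,0],[0,0,0],[0,0,0]],"turn":[0,0,0,0,0,0,0,0,0,0]}'
python3 - <<'E'
from cell import env,viewer
import cv2,numpy as np
a,_=viewer.read_camera("side")
cv2.imwrite("pics/g2.png",cv2.resize(a[150:300,150:330],None,fx=4,fy=4)); s=env.state();print(s['eef_pos'],s['tcp_rot'],s['ft_force'],s['opening'])
E
```

```text
t: 6.2
eef_pos: [390.9, -228.0, 102.2]
tcp_rot: [-3.142, -0.0, 0.635]
ft_force: [0.3, 0.3, -0.7]
opening: 0.217
[ 390.88886101 -227.94362836  102.16979147] [-3.14143453e+00 -5.66619937e-05  6.34775730e-01] [-0.24725363 -0.50296988 -0.24272648] 0.17340641207547933
```

View pics/g2.png

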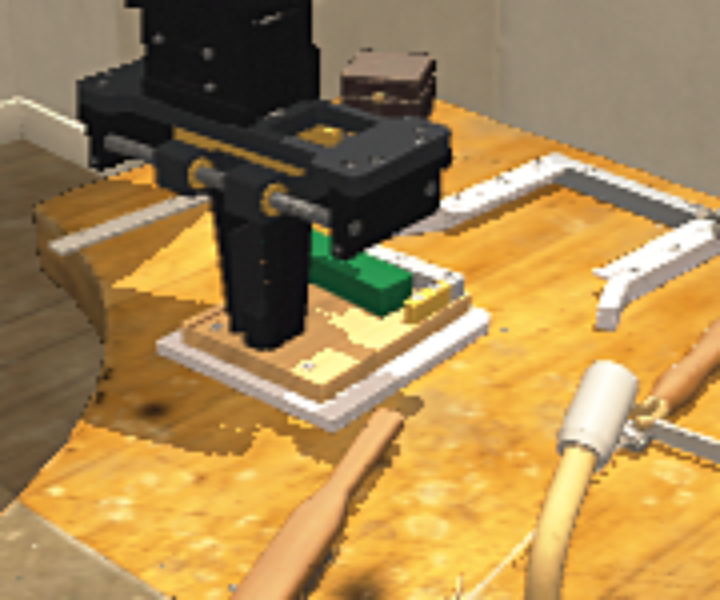

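```bash
python3 -m inch '{"hand":[0,0,0,0,0,0,0,0,0,0,0,0,0,0,0,0],"delta_pos":[[0,0,0],[0,0,0],[0,0,0],[0.3,0.1,0],[0.5,0.2,0],[0.5,0.2,0],[0.5,0.2,0],[0.5,0.2,0],[0.3,0.15,0],[0.14,0.07,0],[0,0,0],[0,0,0],[0,0,0],[0,0,0],[0,0,0],[0,0,0]],"turn":[0,0,0,0,0,0,0,0,0,0.01,0.025,0.03,0.03,0.02,0.003,0]}'
python3 - <<'E'
from cell import env,viewer
import cv2,numpy as np
a,_=viewer.read_camera("side");b,_=viewer.read_camera("top")
cv2.imwrite("pics/g3.png",cv2.resize(a[160:290,170:340],None,fx=4.5,fy=4.5)); 
cv2.imwrite("pics/g3t.png",cv2.resize(b[90:250,170:370],None,fx=3.5,fy=3.5)); s=env.state();print(s['eef_pos'],s['tcp_rot'],s['ft_force'],s['opening'])
E
```

```text
t: 7.85
eef_pos: [419.7, -220.7, 102.2]
tcp_rot: [-3.142, -0.0, 0.517]
ft_force: [-0.5, 2.8, 0.6]
opening: 0.145
[ 419.63174891 -220.66627514  102.1896604 ] [-3.14148126e+00 -1.64244577e-04  5.16932368e-01] [0.39095201 3.52269319 1.62384073] 0.14574332584932445
```

View pics/g3.png

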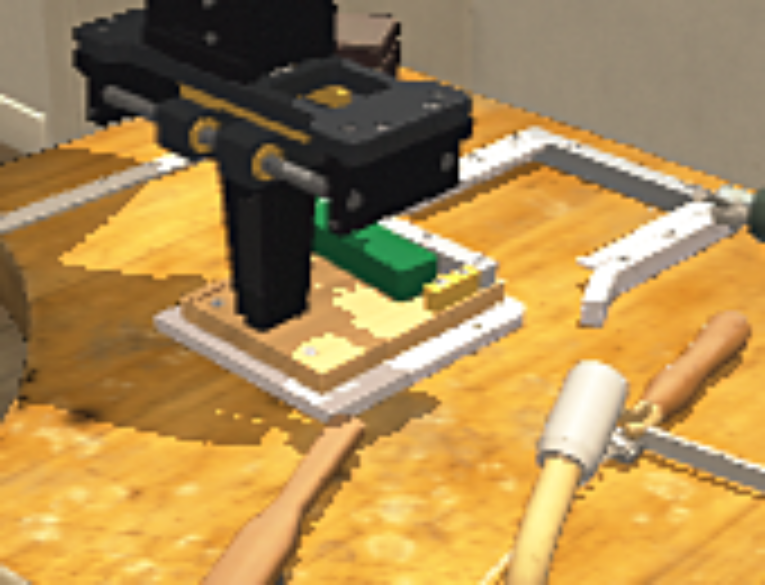

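View pics/g3t.png

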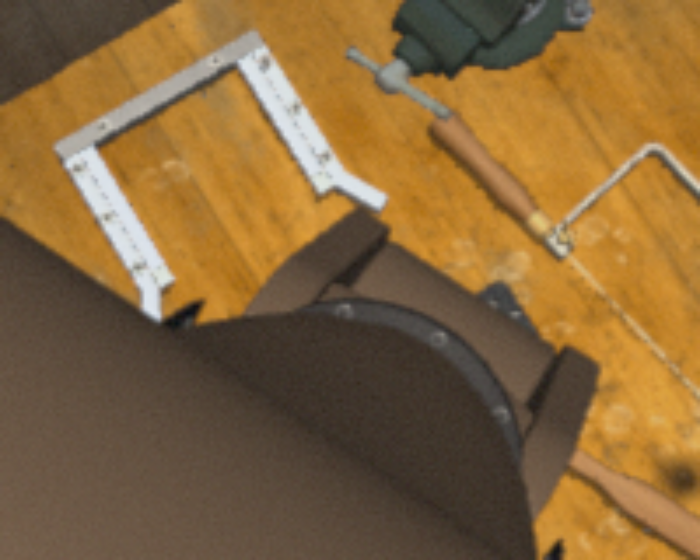

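```bash
python3 - <<'E'
from h import *
D=np.array([593.5,-121.93,.517]); S=tf([419.63,-220.67,.517],[(50,0,0)])[0]; S[2]=.517
a=cv2.imread("pics/g3.png")
def dr(p,M,col):
    q=(proj(tf(p,M),"side")-[170,160]+.5)*4.5
    for i in range(len(q)-1): cv2.line(a,tuple(q[i].astype(int)),tuple(q[i+1].astype(int)),col,1)
dr(S,[(50,-60,8),(-70,-60,8),(-70,60,8)],(0,0,255));dr(S,[(54,-48,20),(-64,-48,20),(-64,48,20)],(0,0,255))
dr(D,[(-50,51.5,14.5),(50,51.5,14.5),(50,-51.5,14.5),(-50,-51.5,14.5)],(255,0,255))
cv2.imwrite("pics/g3o.png",a)
E
```

```text
(no output)
```

View pics/g3o.png

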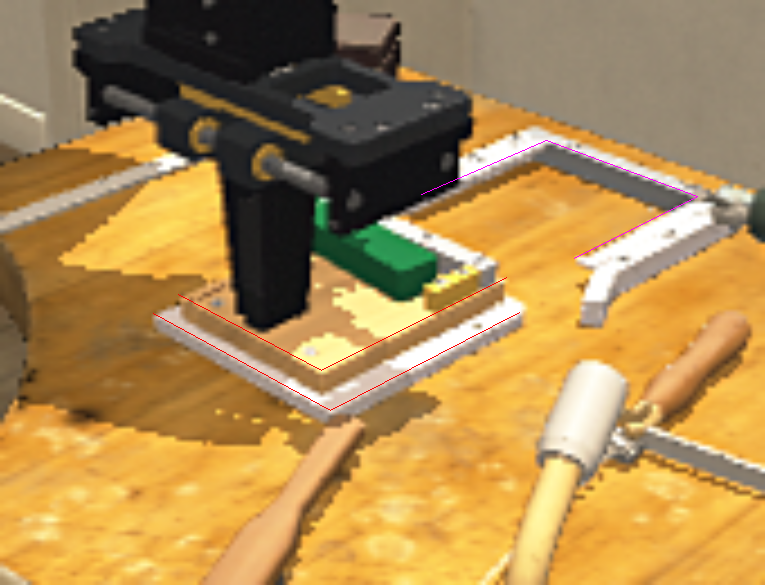

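```bash
python3 - <<'E'
import cv2
a=cv2.imread("pics/g3.png")  # 4.5x of 170,160
cv2.imwrite("pics/g3z.png",cv2.resize(a[240:440,130:540],None,fx=1.9,fy=1.9,interpolation=cv2.INTER_CUBIC))
E
```

```text
(no output)
```

View pics/g3z.png

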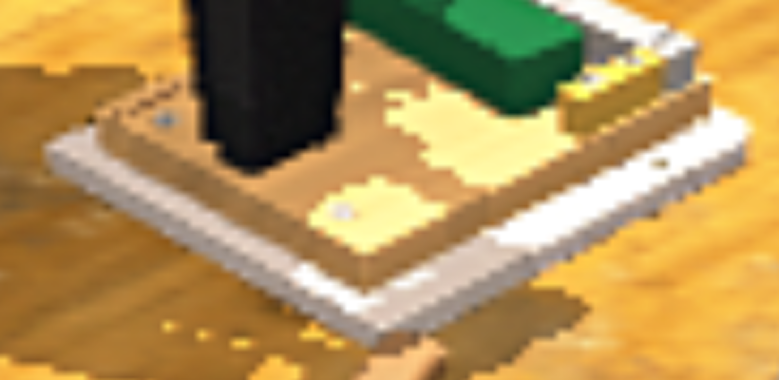

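```bash
python3 - <<'E'
from h import *
Z=np.array([(45,152),(378,328),(366,258),(710,85),(100,115)],float)
px=(Z/1.9+[130,240])/4.5+[170,160]-.4
M=[(-70,60,8),(-70,-60,8),(-64,-48,20),(54,-48,20),(-64,48,20)]
S,e=fit(M,px,"side",.5); print(S,np.degrees(S[2]),e)
print("pred",tf([419.63,-220.67,.517],[(50,0,0)]))
# same for initial picture
Z=np.array([(46,280),(268,377),(250,334),(440,217),(80,262)],float)
px=Z/5+180-.4
S,e=fit(M,px,"side",.6); print("initial",S,np.degrees(S[2]),e)
E
python3 - <<'E'
import cv2
a=cv2.imread("pics/side0.png")
cv2.imwrite("pics/s0z.png",cv2.resize(a[205:260,185:277],None,fx=8.5,fy=8.5,interpolation=cv2.INTER_CUBIC))
E
```

```text
[ 462.32615641 -200.68851407    0.51568219] 29.54641315193394 [[-0.1, -0.6], [0.5, 0.8], [-0.2, 0.0], [0.8, -0.5], [-0.9, -0.3]]
pred [[ 463.09529563 -195.95627759    0.        ]]
initial [ 431.2694072  -203.88222914    0.6339967 ] 36.325334889491344 [[-0.1, -0.1], [-0.0, 0.5], [0.7, 0.1], [0.4, 0.0], [-1.0, -1.0]]
```

View pics/s0z.png

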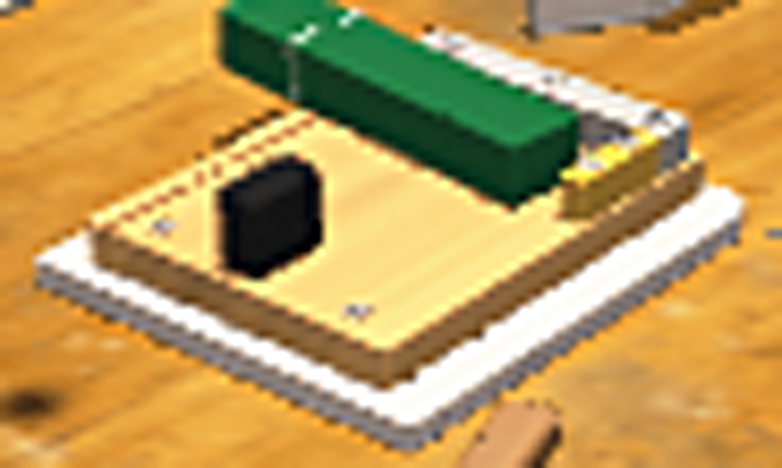

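```bash
python3 -m inch '{"hand":[0,0,0,0,0,0,0,0],"delta_pos":[[0.3,0,0],[0.6,0,0],[0.8,0,0],[0.8,0,0],[0.8,0,0],[0.6,0,0],[0.3,0,0],[0,0,0]],"turn":[0,0,0,0,0,0,0,0]}'
python3 -m inch '{"hand":[0,0,0,0,0,0],"delta_pos":[[0.3,0,0],[0.4,0,0],[0.4,0,0],[0.3,0,0],[0.1,0,0],[0,0,0]],"turn":[0,0,0,0,0,0]}'
python3 - <<'E'
from cell import env,viewer
import cv2,numpy as np
a,_=viewer.read_camera("side")
cv2.imwrite("pics/g4.png",cv2.resize(a[160:290,190:360],None,fx=4.5,fy=4.5)); 
s=env.state();print(s['eef_pos'],s['tcp_rot'],s['ft_force'],s['moment'],s['opening'])
E
```

```text
t: 8.75
eef_pos: [456.7, -199.6, 102.2]
tcp_rot: [3.141, -0.001, 0.517]
ft_force: [1.7, 1.8, -1.7]
opening: 0.146
t: 9.35
eef_pos: [469.4, -192.4, 102.2]
tcp_rot: [3.141, -0.0, 0.517]
ft_force: [0.3, 2.1, -0.0]
opening: 0.147
[ 469.43450725 -192.40823373  102.20657832] [ 3.14137289e+00 -5.88774683e-04  5.16740713e-01] [ 0.99509352  1.3723066  -0.05268288] [ 0.23208844 -0.04590588  0.0002446 ] 0.14613766421748894
```

View pics/g4.png

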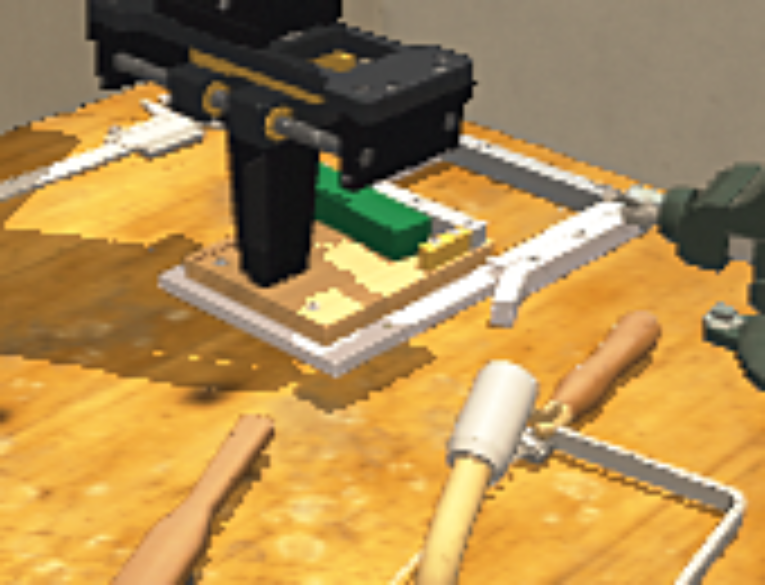

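The front of the sled is inside the slots at about pixel (490,262) in the zoom, and forces are low. I'll keep going.

```bash
python3 -m inch '{"hand":[0,0,0,0,0,0,0,0],"delta_pos":[[0.2,0,0],[0.4,0,0],[0.4,0,0],[0.4,0,0],[0.4,0,0],[0.4,0,0],[0.2,0,0],[0,0,0]],"turn":[0,0,0,0,0,0,0,0]}'
```

```text
t: 10.2
eef_pos: [490.5, -180.4, 102.2]
tcp_rot: [3.141, -0.001, 0.517]
ft_force: [1.6, 1.8, -1.4]
opening: 0.141
```

```bash
python3 -m inch '{"hand":[0,0,0,0,0,0,0,0,0,0,0,0,0],"delta_pos":[[0.2,0,0],[0.4,0,0],[0.5,0,0],[0.5,0,0],[0.5,0,0],[0.5,0,0],[0.5,0,0],[0.5,0,0],[0.5,0,0],[0.4,0,0],[0.3,0,0],[0.1,0,0],[0,0,0]],"turn":[0,0,0,0,0,0,0,0,0,0,0,0,0]}'
python3 -c "
from cell import env;s=env.state();print(s['joints'],s['eef_pos'],s['tcp_rot'],s['ft_force'],s['moment'])"
```

```text
t: 11.5
eef_pos: [532.9, -156.4, 102.2]
tcp_rot: [3.141, -0.001, 0.517]
ft_force: [-0.7, 1.5, -1.7]
opening: 0.143
[-4.04483077e-01  6.56053077e-01  1.89411144e+00  6.09648791e-04
  5.91038504e-01  6.49080071e-01] [ 532.85920907 -156.35419137  102.1978759 ] [ 3.14148778e+00 -5.06247705e-04  5.16727041e-01] [-0.73265481  1.47226251 -1.69066943] [ 0.2258271   0.19672234 -0.02068311]
```

```bash
python3 -m inch '{"hand":[0,0,0,0,0,0],"delta_pos":[[0.2,0,0],[0.2,0,0],[0.2,0,0],[0.1,0,0],[0.1,0,0],[0,0,0]],"turn":[0,0,0,0,0,0]}'
python3 -m inch '{"hand":[0,0,0],"delta_pos":[[0.1,0,0],[0.1,0,0],[0,0,0]],"turn":[0,0,0]}'
```

```text
t: 12.1
eef_pos: [539.7, -152.5, 102.2]
tcp_rot: [3.142, -0.0, 0.517]
ft_force: [-1.3, -0.7, 0.5]
opening: 0.141
t: 12.4
eef_pos: [541.5, -151.5, 102.2]
tcp_rot: [3.142, -0.0, 0.517]
ft_force: [-1.5, -0.2, 0.4]
opening: 0.144
```

```bash
python3 -m inch '{"hand":[0,0,0],"delta_pos":[[0.1,0,0],[0.1,0,0],[0,0,0]],"turn":[0,0,0]}'
python3 -m inch '{"hand":[0,0,0],"delta_pos":[[0.1,0,0],[0.1,0,0],[0,0,0]],"turn":[0,0,0]}'

```

```text
t: 12.7
eef_pos: [541.8, -151.4, 102.2]
tcp_rot: [-3.14, 0.003, 0.517]
ft_force: [-13.1, -11.3, 5.7]
opening: 0.148
t: 13.0
eef_pos: [542.6, -151.0, 102.2]
tcp_rot: [-3.139, 0.005, 0.517]
ft_force: [-19.0, -18.4, 7.3]
opening: 0.146
```

```bash
python3 -m inch '{"hand":[0.3,0.5,0.7,1,1,1,1,1,1,1,1,1,1,1,1,1,1],"delta_pos":[[0,0,0],[0,0,0],[0,0,0],[0,0,0],[0,0,-0.5],[0,0,-2.5],[0,0,-3],[0,0,-3],[0,0,-3],[1.6,-4.5,0],[1.6,-4.5,0],[1.6,-4.5,0],[1.6,-4.5,0],[1.6,-4.5,0],[1.6,-4.5,0],[1.6,-4.5,0],[0,0,0]],"turn":[0,0,0,0,0,0,0,0,0,0,0,0,0,0,0,0,0]}'
python3 - <<'E'
from cell import env,viewer,search_frame
import cv2,numpy as np
for c in ("top","side"):
    a,d=viewer.read_camera(c); cv2.imwrite(f"pics/{c}5.png",a)
s=env.state();print(s['t'],s['joints'],s['eef_pos'],s['tcp_rot'])
im=cv2.imread("pics/top5.png")
def z(n,r0,r1,c0,c1,f=6):
    o=cv2.resize(im[r0:r1,c0:c1],None,fx=f,fy=f,interpolation=cv2.INTER_CUBIC); cv2.imwrite(n,o)
z("pics/top5z.png",95,195,175,295)
E
```

```text
t: 14.7
eef_pos: [485.2, 184.1, 222.7]
tcp_rot: [-3.141, -0.001, 0.522]
ft_force: [-0.1, -0.1, -0.3]
opening: 1.0
14.8 [2.28239175e-01 4.30325129e-01 1.89618091e+00 2.09748792e-05
 8.14718643e-01 1.27949360e+00] [486.17375128 180.58930345 222.50201736] [ 3.14150159e+00 -3.56851574e-04  5.19527530e-01]
```

View pics/top5z.png

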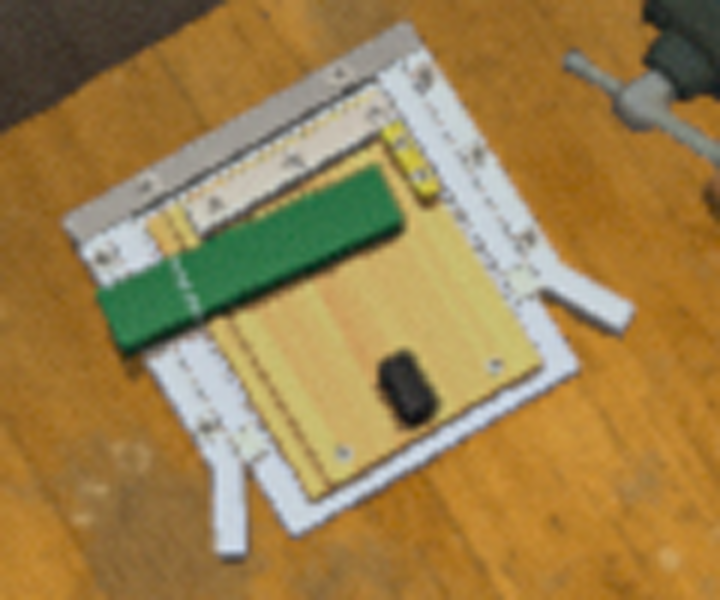

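View pics/side5.png

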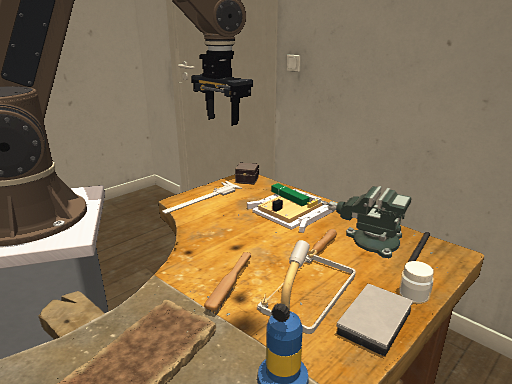

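```bash
python3 - <<'E'
from h import *
u=lambda Z:unz(Z,95,175,6)
S,e=fit([(-70,-60,8),(-70,60,8),(-64,-48,20),(-64,48,20),(-50,0,42)],u([(578,365),(295,535),(545,360),(315,498),(408,385)]),"top",.5); print("sled",S,np.degrees(S[2]),e)
B,e=fit([(-12,-55,38),(12,-55,38),(12,55,38),(-12,55,38)],u([(405,225),(382,165),(98,292),(125,352)]),"top",.5); print("bar",B,np.degrees(B[2]),e)
D=np.array([593.515,-121.93,.517])
R=lambda a:np.array([[np.cos(a),-np.sin(a)],[np.sin(a),np.cos(a)]])
print("sled in dock",R(-D[2])@(S[:2]-D[:2]),"bar in sled(S)",R(-S[2])@(B[:2]-S[:2]), "bar in dock",R(-D[2])@(B[:2]-D[:2]))
E
```

```text
sled [ 5.85176527e+02 -1.25657472e+02  5.23999760e-01] 30.02297471710791 [[0.6, -0.1], [-0.2, 0.4], [0.0, -0.0], [-0.4, 0.2], [-0.0, -0.5]]
bar [ 5.88523517e+02 -9.77665508e+01  4.08989565e-01] 23.433375912862154 [[0.9, -0.2], [-0.0, -0.1], [-0.5, 0.1], [-0.4, 0.2]]
sled in dock [-9.09107802  0.88118049] bar in sled(S) [16.85305224 22.47399533] bar in dock [ 7.60425006 23.47259161]
```

The top view shows the sled home: my fit puts its origin at dock x = -9 mm, against -10 when fully home. It also agrees with the contact position. The bar sits 7 mm off the fence and 7.5 mm off the stop, turned -6.5°. I'll move over the bar with the jaws across it.

```bash
python3 -m inch '{"hand":[1,1,1,1,1,1,1,1,1,1,1,1,1,1,1,1,1,1],"delta_pos":[[-0.72,4.35,0],[-0.72,4.35,0],[-0.72,4.35,0],[-0.72,4.35,0],[-0.72,4.35,0],[-0.72,4.35,0],[-0.72,4.35,0],[0,0,0],[0,0,0],[0,0,0],[0,0,0],[0,0,0],[0,0,0],[0,0,0],[0,0,0],[0,0,0],[0,0,0],[0,0,0]],"turn":[0,0,0,0,0,0,0,-0.15,-0.15,-0.15,-0.15,-0.15,-0.15,-0.15,-0.15,-0.15,-0.11,0]}'
python3 - <<'E'
from cell import env
import numpy as np
s=env.state();p=s['eef_pos'];y=s['tcp_rot'][2];print(p,s['tcp_rot'],s['joints'])
d=np.array([593.3,-108.8])-p[:2];print("tool",d@[np.cos(y),np.sin(y)],d@[np.sin(y),-np.cos(y)],"turn",-(1.98-y))
E
```

```text
t: 16.6
eef_pos: [592.8, -111.6, 222.3]
tcp_rot: [-3.142, -0.0, 1.976]
ft_force: [-0.2, -0.4, 0.8]
opening: 0.997
[ 592.7546384  -111.60732122  222.31538822] [-3.14155156e+00 -2.96485669e-05  1.97643271e+00] [-2.95580374e-01  5.36352213e-01  1.68935876e+00 -4.86333931e-06
  9.15932204e-01 -7.01213795e-01]
tool 2.364309571927271 1.6088853138978234 turn -0.003567291047493981
```

```bash
python3 -m inch '{"hand":[0.6,0.6,0.6,0.6,0.6,0.6,0.6,0.6,0.6],"delta_pos":[[0.24,0.16,0],[0,0,0],[0,0,0],[0,0,0],[0,0,2],[0,0,2.5],[0,0,2.5],[0,0,1.5],[0,0,0]],"turn":[-0.004,0,0,0,0,0,0,0,0]}'
python3 - <<'E'
from cell import env,viewer
import cv2,numpy as np
a,_=viewer.read_camera("side")
cv2.imwrite("pics/g6.png",cv2.resize(a[150:250,230:350],None,fx=6,fy=6)); 
s=env.state();print(s['eef_pos'],s['tcp_rot'],s['opening'])
E
```

```text
t: 17.5
eef_pos: [593.0, -107.0, 135.3]
tcp_rot: [-3.139, -0.002, 1.98]
ft_force: [0.3, -0.2, 0.3]
opening: 0.599
[ 593.5227142  -107.10951867  136.63535568] [-3.14037791e+00 -1.12062439e-03  1.98045865e+00] 0.5999483541193914
```

View pics/g6.png

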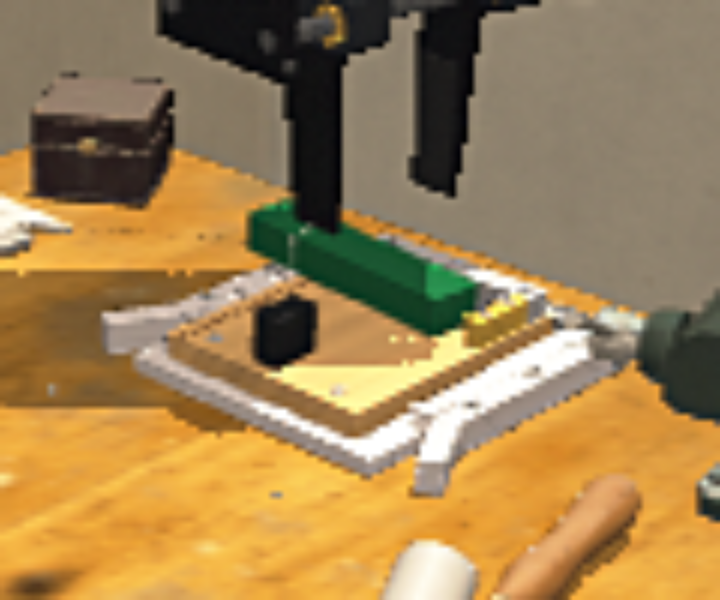

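```bash
python3 -m inch '{"hand":[0.6,0.6,0.6,0.6],"delta_pos":[[0,0,1],[0,0,0.8],[0,0,0.2],[0,0,0]],"turn":[0,0,0,0]}'
python3 -c "
from cell import env,viewer
viewer.read_camera('side');s=env.state();print(s['eef_pos'],s['tcp_rot'],s['ft_force'])"
```

```text
t: 17.95
eef_pos: [593.6, -107.2, 117.0]
tcp_rot: [-3.141, -0.0, 1.981]
ft_force: [-0.2, -0.4, 0.2]
opening: 0.599
[ 593.75977959 -107.22868396  117.30185379] [3.14143896e+00 2.95414283e-06 1.98069372e+00] [ 0.49286462 -1.03254761 -0.5870422 ]
```

```bash
python3 -m inch '{"hand":[0.6,0.6,0.5,0.4,0.35,0.3,0.25,0.2,0.1,0,0,0,0],"delta_pos":[[0,0,0.4],[0,0,0.13],[0,0,0],[0,0,0],[0,0,0],[0,0,0],[0,0,0],[0,0,0],[0,0,0],[0,0,0],[0,0,0],[0,0,0],[0,0,0]],"turn":[0,0,0,0,0,0,0,0,0,0,0,0,0]}'
python3 - <<'E'
from cell import env,viewer
import cv2,numpy as np
a,_=viewer.read_camera("side")
cv2.imwrite("pics/g7.png",cv2.resize(a[150:250,230:350],None,fx=6,fy=6)); 
s=env.state();print(s['eef_pos'],s['tcp_rot'],s['ft_force'],s['opening'])
E
```

```text
t: 19.3
eef_pos: [593.7, -107.2, 112.0]
tcp_rot: [3.141, -0.0, 1.981]
ft_force: [-0.4, 0.6, 2.1]
opening: 0.246
[ 593.71921067 -107.18106112  111.97521737] [3.14142681e+00 1.76292150e-06 1.98079081e+00] [-0.05470821  0.39100687  1.14020087] 0.24771938197191543
```

View pics/g7.png

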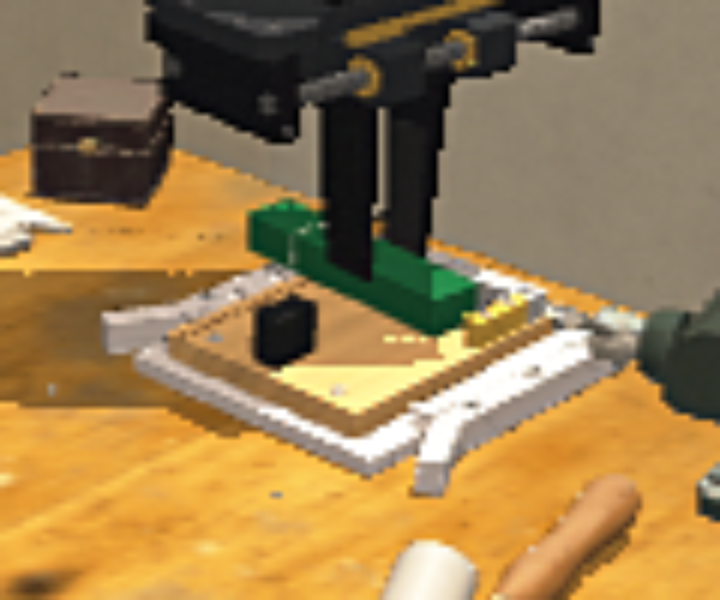

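```bash
python3 -m inch '{"hand":[0,0,0,0,0,0,0,0,0,0,0],"delta_pos":[[0,0,0],[0,0,0],[0,0,0],[0,0,0],[0,0,0],[0,0,0],[-0.1,0,0],[-0.15,0,0],[-0.15,0,0],[-0.1,0,0],[0,0,0]],"turn":[-0.02,-0.03,-0.03,-0.02,-0.009,0,0,0,0,0,0]}'
python3 -c "
from cell import env
s=env.state();print(s['eef_pos'],s['tcp_rot'],s['ft_force'],s['moment'])"
```

```text
t: 20.45
eef_pos: [596.2, -111.7, 111.9]
tcp_rot: [3.141, 0.0, 2.09]
ft_force: [-1.2, 1.1, 4.0]
opening: 0.246
[ 596.24386934 -111.69308686  111.93549609] [3.14147959e+00 5.10848551e-05 2.08962924e+00] [-1.23232093  1.08571675  4.00072378] [ 0.07048796  0.21589582 -0.00680381]
```

```bash
python3 -m inch '{"hand":[0,0,0],"delta_pos":[[-0.1,0,0],[-0.05,0,0],[0,0,0]],"turn":[0,0,0]}'
python3 -m inch '{"hand":[0,0,0],"delta_pos":[[-0.05,0,0],[-0.05,0,0],[0,0,0]],"turn":[0,0,0]}'
```

```text
t: 20.75
eef_pos: [596.9, -112.9, 111.9]
tcp_rot: [3.141, -0.0, 2.09]
ft_force: [-0.9, 1.5, 4.5]
opening: 0.248
t: 21.05
eef_pos: [597.4, -113.7, 111.9]
tcp_rot: [3.142, -0.0, 2.09]
ft_force: [-1.4, 2.5, 5.5]
opening: 0.247
```

```bash
python3 -m inch '{"hand":[0,0,0],"delta_pos":[[-0.05,0,0],[-0.05,0,0],[0,0,0]],"turn":[0,0,0]}'
python3 -m inch '{"hand":[0,0,0],"delta_pos":[[-0.05,0,0],[-0.05,0,0],[0,0,0]],"turn":[0,0,0]}'
python3 - <<'E'
from cell import env,viewer
import cv2,numpy as np
a,_=viewer.read_camera("side")
cv2.imwrite("pics/g8.png",cv2.resize(a[150:250,230:350],None,fx=6,fy=6)); 
s=env.state();print(s['eef_pos'],s['tcp_rot'],s['ft_force'],s['opening'])
E
```

```text
t: 21.35
eef_pos: [597.8, -114.3, 111.9]
tcp_rot: [-3.141, -0.001, 2.09]
ft_force: [-2.1, 3.7, 6.2]
opening: 0.245
t: 21.65
eef_pos: [598.1, -115.0, 111.9]
tcp_rot: [-3.141, -0.001, 2.09]
ft_force: [-2.3, 5.9, 6.6]
opening: 0.243
[ 598.08807146 -114.95309042  111.92979594] [-3.14118947e+00 -1.20693595e-03  2.08972311e+00] [-2.87649216  5.65969829  6.45425636] 0.24646773729183
```

View pics/g8.png

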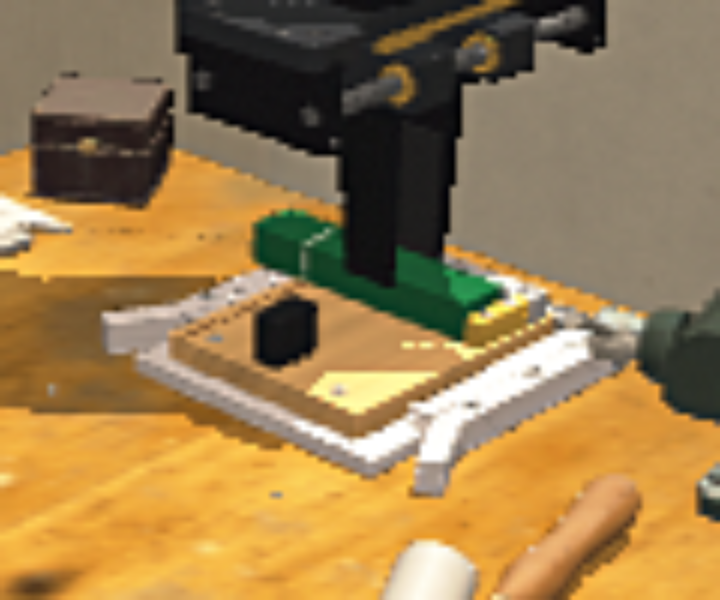

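```bash
python3 -m inch '{"hand":[0,0,0],"delta_pos":[[-0.05,0,0],[-0.05,0,0],[0,0,0]],"turn":[0,0,0]}'
python3 -m inch '{"hand":[0,0,0],"delta_pos":[[-0.05,0,0],[-0.05,0,0],[0,0,0]],"turn":[0,0,0]}'
```

```text
t: 22.0
eef_pos: [598.6, -115.8, 111.9]
tcp_rot: [-3.141, -0.001, 2.09]
ft_force: [-2.6, 5.9, 7.0]
opening: 0.249
t: 22.3
eef_pos: [598.9, -116.5, 111.9]
tcp_rot: [-3.141, -0.002, 2.09]
ft_force: [-4.3, 6.9, 8.0]
opening: 0.245
```

```bash
python3 - <<'E'
from cell import env,viewer
import cv2,numpy as np
a,_=viewer.read_camera("side");b,_=viewer.read_camera("top")
cv2.imwrite("pics/g9.png",cv2.resize(a[185:245,250:340],None,fx=8.5,fy=8.5,interpolation=cv2.INTER_CUBIC)); 
cv2.imwrite("pics/g9t.png",cv2.resize(b[95:195,175:295],None,fx=6,fy=6,interpolation=cv2.INTER_CUBIC)); 
E
```

```text
(no output)
```

View pics/g9.png

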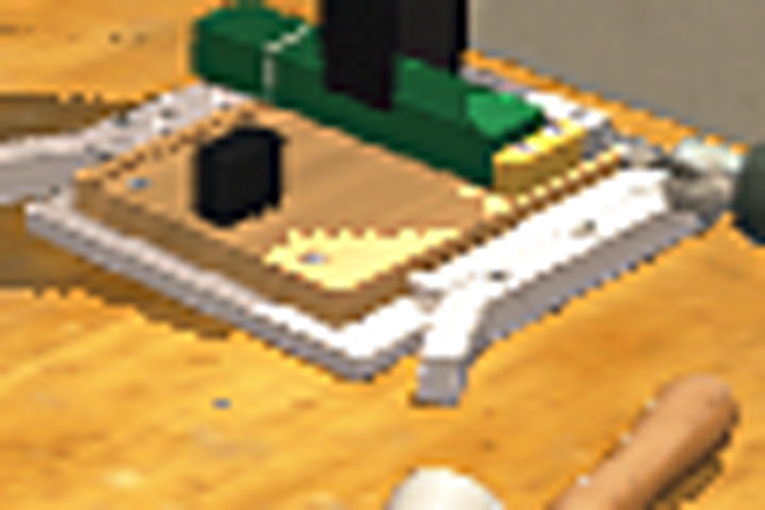

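View pics/g9t.png

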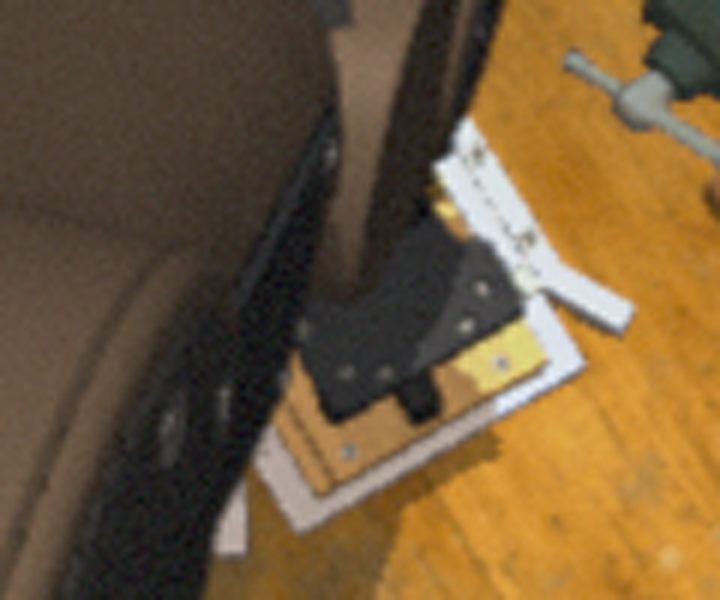

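Relative to the table, the bar's end is hard against the brass stop at about (495,165) in the side zoom. The sled has only taken up its sideways play, about 2 mm to the right. Next is the diagonal push.

```bash
python3 -m inch '{"hand":[0,0,0,0,0,0,0,0],"delta_pos":[[0,0.1,0.02],[0,0.1,0.02],[0,0.1,0.02],[0,0.1,0.02],[0,0.1,0.02],[0,0.1,0.02],[0,0.1,0.02],[0,0.1,0.02]],"turn":[0,0,0,0,0,0,0,0]}'
python3 -c "
from cell import env
s=env.state();print(s['eef_pos'],s['tcp_rot'],s['ft_force'],s['moment'],s['opening'])"
```

```text
t: 23.2
eef_pos: [604.0, -113.7, 111.8]
tcp_rot: [-3.137, -0.003, 2.09]
ft_force: [-22.2, -3.0, 33.2]
opening: 0.247
[ 603.96903427 -113.73199898  111.78537732] [-3.13667221e+00 -2.93224770e-03  2.09005816e+00] [-22.21119631  -3.03259553  33.2225069 ] [-0.80231853  4.33552704 -0.19061872] 0.24700838187027466
```

```bash
python3 -m inch '{"hand":[0,0],"delta_pos":[[0,0.1,0],[0,0.1,0]],"turn":[0,0]}'
python3 -c "
from cell import env
s=env.state();print(s['eef_pos'],s['tcp_rot'],s['ft_force'],s['moment'],s['opening'])"
```

```text
t: 23.4
eef_pos: [605.1, -113.0, 111.7]
tcp_rot: [-3.135, -0.003, 2.09]
ft_force: [-27.9, -8.9, 33.0]
opening: 0.247
[ 605.12371461 -113.04749964  111.660023  ] [-3.13511398 -0.00348323  2.09037504] [-27.94185091  -8.94845762  32.96407295] [-1.88835617  5.38449761 -0.2076186 ] 0.24709288304488222
```

```bash
python3 -m inch '{"hand":[0,0],"delta_pos":[[0,0.1,0],[0,0.05,0]],"turn":[0,0]}'
python3 - <<'E'
from cell import env,viewer
import cv2
a,_=viewer.read_camera("side")
cv2.imwrite("pics/g10.png",cv2.resize(a[185:245,250:340],None,fx=8.5,fy=8.5,interpolation=cv2.INTER_CUBIC)); 
s=env.state();print(s['eef_pos'],s['tcp_rot'],s['ft_force'],s['moment'],s['opening'])
E
```

```text
t: 23.6
eef_pos: [605.4, -112.9, 111.6]
tcp_rot: [-3.132, -0.004, 2.091]
ft_force: [-33.3, -13.1, 35.8]
opening: 0.249
[ 605.41114648 -112.93376799  111.56846933] [-3.13251756 -0.00452301  2.09058704] [-30.74358296 -12.24341686  33.97858147] [-2.37733167  6.04484956 -0.04903819] 0.2449084701242798
```

View pics/g10.png

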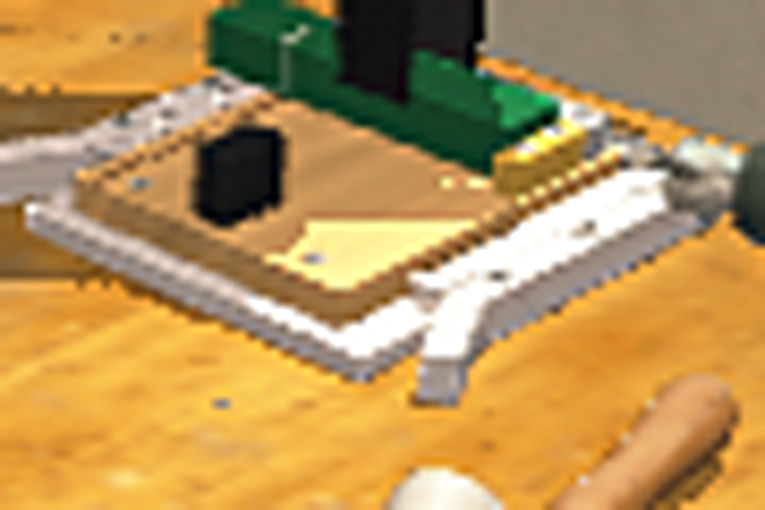

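```bash
python3 -m inch '{"hand":[0,0,0,0,0],"delta_pos":[[0,0,0],[0,0,0],[0,0,0],[0,0,0],[0,0,0]],"turn":[0,0,0,0,0]}'
python3 - <<'E'
from h import *
from cell import search_frame
a,_=viewer.read_camera("side"); cv2.imwrite("pics/side11.png",a); b,_=viewer.read_camera("top"); cv2.imwrite("pics/top11.png",b)
cv2.imwrite("pics/g11.png",cv2.resize(a[178:212,268:322],None,fx=14,fy=14,interpolation=cv2.INTER_CUBIC)); 
s=env.state();print(s['t'],s['eef_pos'],s['tcp_rot'],s['ft_force'],s['moment'],s['opening'])
E
```

```text
t: 24.15
eef_pos: [605.4, -112.9, 111.6]
tcp_rot: [-3.133, -0.004, 2.09]
ft_force: [-30.9, -11.5, 32.9]
opening: 0.246
24.25 [ 605.38843117 -112.94155859  111.57643562] [-3.13274769 -0.00451498  2.0904487 ] [-30.57826579 -12.15334216  33.11904666] [-2.40372092  6.02806864 -0.0973889 ] 0.2497855366246095
```

View pics/g11.png

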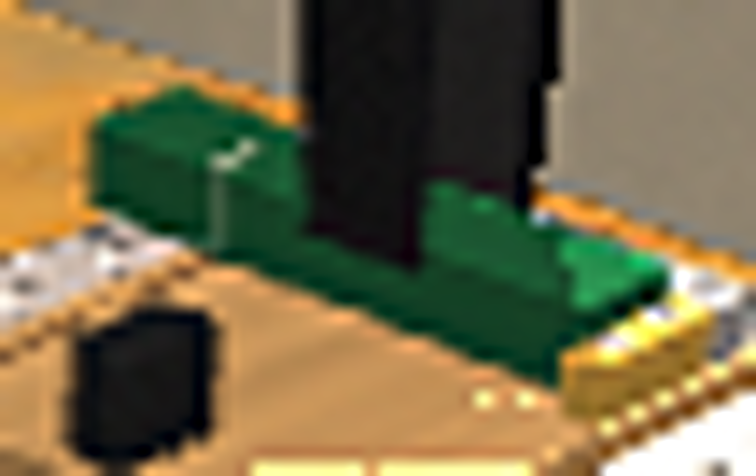

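View pics/top11.png

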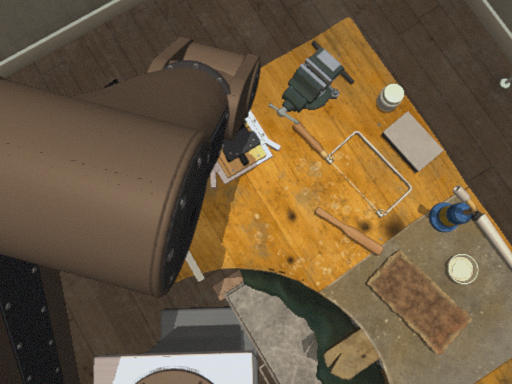

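```bash
python3 - <<'E'
from h import *
S,e=fit([(-70,60,8),(-70,-60,8),(-64,-48,20),(-64,48,20),(54,-48,20)],unz([(28,213),(357,350),(340,295),(78,180),(622,155)],185,250,8.5),"side",.5);print(S,e)
B,e2=fit([(-12,-55,38),(12,-55,38),(-12,55,38),(12,55,38),(-12,55,20),(-12,-55,20)],unz([(563,345),(667,265),(93,133),(182,88),(93,205),(553,385)],178,268,14),"side",.5);print(B,e2)
R=lambda a:np.array([[np.cos(a),-np.sin(a)],[np.sin(a),np.cos(a)]])
print("bar in sled (24,15):",R(-S[2])@(B[:2]-S[:2]),np.degrees(B[2]-S[2]))
E
```

```text
[ 5.85507099e+02 -1.32894620e+02  5.06344283e-01] [[-0.3, -0.6], [0.3, 1.2], [0.1, -0.2], [-0.7, -0.6], [0.5, -0.3]]
[ 5.97475286e+02 -1.08098656e+02  4.58489721e-01] [[0.2, -2.1], [-0.2, 0.6], [-0.3, -1.1], [0.3, -0.4], [-0.4, 0.5], [0.5, 2.3]]
bar in sled (24,15): [22.49209129 15.88027529] -2.7418644432348414
```

```bash
python3 - <<'E'
from h import *
S=np.array([585.507,-132.895,.5063])
M=[(-12,-55,38),(12,-55,38),(-12,55,38),(12,55,38),(-12,55,20),(-12,-55,20)]
B,e2=fit(M,unz([(556,312),(667,265),(93,133),(182,88),(93,205),(553,385)],178,268,14),"side",.5);print(B,e2)
R=lambda a:np.array([[np.cos(a),-np.sin(a)],[np.sin(a),np.cos(a)]])
print("bar in sled (24,15):",R(-S[2])@(B[:2]-S[:2]),np.degrees(B[2]-S[2]))
a=cv2.imread("pics/g11.png")
def dr(p,M,col):
    q=(proj(tf(p,M),"side")-[268,178]+.5)*14
    for i in range(len(q)-1): cv2.line(a,tuple(q[i].astype(int)),tuple(q[i+1].astype(int)),col,1)
# hypothesis: square bar at (24,15), with fitted sled
H=np.r_[tf(S,[(24,15,0)])[0][:2],S[2]]
dr(H,[M[i] for i in (0,1,3,2,0,5,4,2)],(0,0,255))
dr(S,[(36,34,32),(36,-48,32)],(255,0,0)); dr(S,[(6,-40,32),(36,-40,32)],(255,0,255)); dr(S,[(-64,48,20),(54,48,20)],(255,255,0))
cv2.imwrite("pics/g11o.png",a)
E
```

```text
[ 5.98125043e+02 -1.05721596e+02  4.61597632e-01] [[0.6, -0.2], [-0.4, 0.2], [-0.4, -1.5], [0.2, -0.8], [-0.5, 0.1], [0.4, 1.8]]
bar in sled (24,15): [24.21264337 17.64530515] -2.561257044933145
```

View pics/g11o.png

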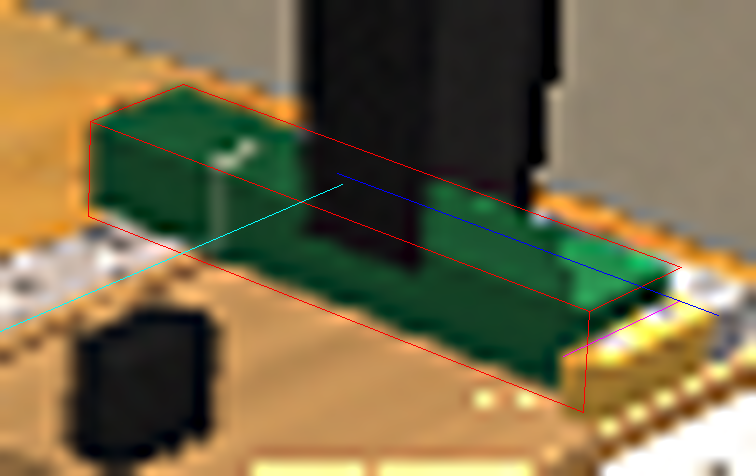

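```bash
python3 - <<'E'
from cell import env,ticket
print(ticket.job_done()); s=env.state(); print(s['t'],s['eef_pos'],s['ft_force'],s['opening'])
E
```

```text
the job is handed in; nothing more can be done
None
the job is handed in; nothing more can be done
```

I slid the sled fully home into the dock. I then brought the bar's end up to the brass stop and pressed the bar against the fence and table with one diagonal push. I handed the job in at about 24 s with the gripper still holding it, but got no verdict back and couldn't take a reading afterwards.

- **Sled:** it stopped firmly on the back stop. My fit of the top picture after letting go put its origin at dock x = -9 mm, against -10 when home. Sliding the bar to the stop also moved the sled about 2 mm to the right, which is its sideways play.
- **Bar:** I held it across the top 4 mm, just above the fence, squared it, and slid it right until the stop pushed back with about 8 N. For the diagonal push the gripper was at sled x ≈ 24 mm, as expected, and had almost stopped moving.
- **Last forces:** about 33 N forward and 33 N down, steady for the last 0.5 s. The combined force of about 47 N is well under the 120 N wrist limit. The twisting moment was only about 0.1 N m, which suggests even contact along the fence.

**Less certain checks:**
- **Squareness:** a fit of the bar's corners in the last side picture showed it 2.6° off square. Part of that corner was hidden behind the stop, so I didn't rely on it. The slope of the bar's visible lower edge agreed with a square bar to within about half a degree.
- **Camera offset:** the side and top cameras disagreed by about 5 mm sideways, so I compared positions only within one picture.
- **Last top view:** the arm blocked part of it, including the calliper and the ring box. I saw no contact with any of the other things on the bench.

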